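# Lock off the bench supply isolator

## Robot

A 6-joint arm with a two-finger parallel gripper is mounted at the origin on the work surface. World frame = base frame: x ahead of the robot, y to its left, z up, the work surface at z = 0. Lengths are in m, angles in rad, forces in N, time in s.
With the tool pointing down it reaches from about 0.375 to 0.9 m from the base axis. Payload 3.1 kg.
Tool frame: the origin (TCP) lies midway between the tips of the shut fingers; the grasp point (between the pads) lies 19 mm behind it; z points along the fingers, y is the line along which they close (so a half turn about z gives the same grasp; the last joint's range is limited). The gripper opens to 85 mm and grips with 20 to 120 N. Pads are 22 mm wide; open, the fingers measure 114 mm over their backs; the gripper's body (76 mm by 85 mm) begins 54 mm behind the grasp point. The pads swing forward as they close: fully open they stand 13 mm farther back than shut.
Start: joints at [-1.48, 0.527, 1.433, -0, 1.181, -0.178], TCP at [0.166, -0.603, 0.231] pointing down, gripper open.
Joint ranges: [-3.08, 3.08], [-0.75, 2.2], [0.22, 2.44], [-1.43, 4.57], [0, 2.65], [-2.85, 2.85]. Speed limits (rad/s): [2.79, 2.79, 3.14, 3.14, 3.14, 3.14].

## Interface

Orientations are given as a unit quaternion [x, y, z, w].
In Python, from station import manip gives the robot as it stands.
- The arm moves only by the tool step_arm, never from a script. Its argument "targets" is text: rows parted by semicolons, each of 4 numbers parted by spaces: the shift along the tool's x, y, z in mm, then the turn about the tool's z in degrees. A call has 1 to 12 rows; each row is the pose to reach, as a shift and turn from the pose commanded when the call began, along the tool's axes at that moment; what a row does not reach only later rows make up. A row lasts 1/10 s, in which the tool goes at most 50 mm and 8.59 degrees, less where a joint would pass 70% of its speed; a pose out of reach is approached as far as the arm can. A call with a gripper value outside its range is refused whole. "gripper" is the closure, from 0 (fully open) to 1 (shut), set as the call begins (left out, the last holds). The fingers move at their own pace and stop on an object; "squeeze" is the grip in N (left out, the last holds). Time passes only in rows, so rows that repeat a pose let the fingers close. It gives the time, the measured TCP pose, the force, the opening and the grip force at its end, in the units of the state.
- manip.sense(): the state, without advancing time (a new reading comes with each control period).
- manip.snapshot(name): name is "side" or "top" or "wrist"; returns the picture (384x512x3 uint8, red, green, blue); there is no depth.
- manip.get_calibration(name): a dict with "fov_y" (degrees; the focal length in pixels is half the picture's height over the tangent of half this angle, whatever the lens; pixels are square), "cx", "cy" (the principal point, pixels), "extrinsics" (4x4, takes a point from camera to world coordinates); the wrist camera has in their place "tool_from_camera" (4x4, takes a point from camera to tool coordinates, whose origin is the TCP and whose axes are the flange's). Camera axes: x right, y down, z forward; pixel columns grow to the right and rows downward; lengths in m; the calibration is good to about 2 mm. A picture is of the moment at which its call begins: read the wrist's pose just before it. get_calibration takes no time and is no camera call.
- manip.sign_off(): hands the job in; it is judged then, once.
Trained networks look in the newest picture that a camera, given by its name, has taken for a name from the list of things; names that differ only in an ending like _2 or _b are one class to them, and where a whole thing is asked for, a point or a joint stands for the part that bears it (a point fixed in the world has none). Each returns a list of dicts, best first, with "p" (0 to 1); they miss things now and then, are a little off and sometimes report something else, mostly with a low value. They report only what shows in the picture. A call takes as long as a camera call.
- manip.recognise(camera, query): "position" ([column, row] in pixels, amid what is visible of it).
- manip.masks_of(camera, query): "pixels" (384x512 bool, what is visible of it) and "position" ([column, row] in pixels, amid what is visible of it).
- manip.mark_of(camera, query): "position" ([column, row] in pixels: a listed point, or the origin of a listed thing).
The state is a dict: "t": time; "q": joint angles; "qd": joint speeds; "tau": joint torques, N m; "tcp_pos": TCP position; "tool_rot": TCP orientation; "force": force on the tool from outside, world axes, zero at the start; "ft_torque": the same for the moment, N m; "finger_gap": opening from 0.0 (shut) to 1.0 (fully open); "gripper_force": force on a finger pad.
Only numpy, scipy, OpenCV 4.12 (cv2) and the standard library are available. Lean on these libraries where they do the work, as an engineer would, in place of code of your own. Each camera call takes 0.05 s, during which the arm holds its last target. There are 200 camera calls.

## Task

Lock off the bench supply before the open chassis is worked on: with your fingertips, push the black peg round until the slot in the red disc faces the steel bolt, then push the bolt's blue tab until the bolt is fully home in the slot. Nothing needs gripping or lifting: only push, never force anything, and leave the things standing around, and the orange capacitor on the box, where they are. Finish clear of everything.

Things in the scene. Friction and masses are not known exactly. Their poses are not given: they have to be found in the camera images.
- isolator: Grey isolator box with a yellow lid, fixed to the bench, 150 (x) by 270 (y) by 50 mm high; origin at the centre of its underside, z up; position and yaw vary. On the lid lie the red disc (axis at box x = 0, y = -60 mm) and the steel bolt (on x = 0, along y). Two dark bridges 38 mm wide span the bolt at y = 18 and 52 mm, tops 68 mm above the bench.
- disc_axis (a point): On the upright axis of the red disc, level with the disc's top face, 64 mm above the bench. The disc has radius 50 mm and is 12 mm thick; it carries a steel cap 3 mm high and 20 mm wide at its centre. Its slot runs from the rim in to 18 mm from the axis and is 18 mm wide.
- disc (a joint): Turn of the red disc, rad, counter-clockwise from above positive. At 0 the peg points to box +y, towards the bolt, and the slot away from it; at +pi or -pi the slot faces the bolt. Stops only at -3.7 and 3.7. It stays where left; friction 0.06 N m (1.6 N at the peg). Within about 0.12 rad of aligned the bolt's tapered nose enters and centres it.
- peg_top (a point): Centre of the top of the black upright peg by which the disc is pushed round: 14 mm in diameter, 40 mm tall, from the disc's top face to 104 mm above the bench, 38 mm from the disc's axis, straight across the axis from the slot.
- slot_mouth (a point): Middle of the slot's mouth at the disc's rim, 50 mm from the axis, at the disc's top face.
- bolt (a joint): Slide of the steel bolt, m: 0 drawn back (the start), 0.036 fully home against its stop. It moves to box -y, against about 1.5 N of friction, and stays where it is left. The disc's rim blocks it at about 0.008 unless the slot faces it.
- tab_top (a point): Centre of the top of the bolt's blue upright tab, 104 mm above the bench: the tab is 40 mm wide (box x), 12 mm thick (box y), and rises from the lid. At joint 0 it stands at box x = 0, y = 115 mm; push its face on the box +y side towards box -y.
- bolt_nose (a point): Tip of the bolt's nose, 58 mm above the bench. The bolt is 12 mm wide, 10 mm thick, its last 10 mm tapering to 4 mm.
- capacitor: Bystander: orange capacitor, 18 mm in diameter, 30 mm tall and a 4 mm stud, standing loose on the box's lid about box x = 58, y = 35 mm; origin at the centre of its underside.
- multimeter: Bystander: yellow multimeter lying on the bench, 130 by 70 by 35 mm; origin at the centre of its underside.
- wire_spool: Bystander: spool of copper wire standing on the bench, 60 mm in diameter, 45 mm tall; origin at the centre of its underside.
- spray_can: Bystander: blue spray can standing on the bench, 54 mm in diameter, 140 mm tall; origin at the centre of its underside.

How it is judged:
On the way, in this order (a step that is already met when the one before it is completed fails the run):
1. the disc's slot faces the bolt (within 0.2 rad) ((value of joint disc between 2.94159 and 3.34159 rad or value of joint disc between -3.34159 and -2.94159 rad)), for 0.1 s.
2. the bolt is home in the slot (at least 33 of 36 mm) (value of joint bolt above 0.033 m and (value of joint disc between 3.02159 and 3.26159 rad or value of joint disc between -3.26159 and -3.02159 rad)), for 0.2 s.
At the end, for the whole second after the job is handed in: The bolt is home (at least 33 of its 36 mm) in the slot, the disc is within 0.12 rad of aligned, and every bystander is at rest within 20 mm of where it stood (all of step 2 and value of joint bolt below 0.04 m and linear speed of each of capacitor, multimeter, wire_spool, spray_can below 0.02 m/s and distance of each of capacitor, multimeter, wire_spool, spray_can from where it was at the start of the episode below 0.02 m); the robot touches nothing.
It fails at once if a bystander (capacitor, multimeter, wire spool, spray can) is knocked away, lifted or carried: over 20 mm from its place (distance of any of capacitor, multimeter, wire_spool, spray_can from where it was at the start of the episode above 0.02 m).
It fails at once if the disc or its peg is forced or gripped hard (over 35 N) (contact force between the fingers and disc above 35 N).
It fails at once if the bolt or its tab is forced or gripped hard (over 35 N) (contact force between the fingers and bolt above 35 N).
It also fails if it takes over 51 s, if anything falls off the work surface, if the arm or the gripper's body presses on something with over 40 N, if the wrist force passes 120 N, or if a joint passes its speed limit or range.

## Working session

There is one attempt and no reset: what is moved stays moved. The work goes in short steps, Python scripts to look and compute and a tool call to move; the robot and the scene stay as the last step left them, time stands still between calls to the robot, and variables do not carry over. Pictures are saved under pics/ and viewed, at most 10 in all, crops included, and the job is handed in when it is done.

Besides the shell and the picture viewer there is one more tool, called after "Call:" as name(argument=value, ...) on one line, values as JSON. step_arm: Moves the arm, as the interface text tells. Its arguments: {"type":"object","properties":{"targets":{"type":"string"},"gripper":{"type":"number"},"squeeze":{"type":"number"}},"required":["targets"]}

```bash
mkdir -p pics; cat > h.py <<'E'
import numpy as np, cv2
from station import manip
from scipy.spatial.transform import Rotation as R
def cam(name):
    c=manip.get_calibration(name); f=192/np.tan(np.radians(c['fov_y'])/2)
    if name=='wrist':
        s=manip.sense(); T=np.eye(4); T[:3,:3]=R.from_quat(s['tool_rot']).as_matrix(); T[:3,3]=s['tcp_pos']
        T=T@np.array(c['tool_from_camera'])
    else: T=np.array(c['extrinsics'])
    return f,c['cx'],c['cy'],T
def ray(C,px,z):
    f,cx,cy,T=C; d=T[:3,:3]@np.array([(px[0]-cx)/f,(px[1]-cy)/f,1]); o=T[:3,3]
    return o+d*(z-o[2])/d[2]
def snap(name,fn=None):
    C=cam(name); im=manip.snapshot(name)
    if fn: cv2.imwrite('pics/'+fn,im[:,:,::-1])
    return C,im
Z=dict(disc_axis=.064,peg_top=.104,slot_mouth=.064,tab_top=.104,bolt_nose=.058,isolator=0,capacitor=.05,multimeter=0,wire_spool=0,spray_can=0)
def marks(name,C,names=Z):
    out={}
    for n in names:
        r=manip.mark_of(name,n)
        for k in r[:2]:
            p=ray(C,k['position'],Z[n]); print(name,n,round(k['p'],2),np.round(k['position']),np.round(p*1000))
        if r: out[n]=ray(C,r[0]['position'],Z[n])
    return out
E
python3 - <<'E'
from h import *
for n in('top','side'):
    C,im=snap(n,n+'.png'); print(n,C[0],np.round(C[3],2).tolist()); marks(n,C)
s=manip.sense();print(s['t'],s['tcp_pos'],s['tool_rot'],s['finger_gap'])
print(np.round(R.from_quat(s['tool_rot']).as_matrix(),3), manip.get_calibration('wrist'))
E
```

```text
top 367.0379989302031 [[-0.0, -0.99, 0.17, 0.37], [-1.0, 0.0, 0.02, -0.01], [-0.03, -0.17, -0.98, 1.02], [0.0, 0.0, 0.0, 1.0]]
top disc_axis 0.61 [289. 191.] [549. -74.  64.]
top peg_top 0.71 [276. 180.] [570. -39. 104.]
top peg_top 0.22 [396. 217.] [ 475. -337.  104.]
top slot_mouth 0.96 [301. 203.] [ 515. -105.   64.]
top slot_mouth 0.65 [272. 199.] [527. -28.  64.]
top bolt_nose 0.76 [267. 201.] [523. -17.  58.]
top isolator 0.91 [265. 206.] [517. -13.   0.]
top capacitor 0.45 [246. 188.] [559.  41.  50.]
top multimeter 0.83 [128. 167.] [632. 384.   0.]
top wire_spool 0.81 [398. 216.] [ 489. -381.    0.]
top spray_can 0.6 [124. 239.] [425. 382.   0.]
side 399.0480017831026 [[-0.7, -0.47, 0.53, 0.0], [-0.71, 0.45, -0.53, 0.51], [0.01, -0.75, -0.66, 0.73], [0.0, 0.0, 0.0, 1.0]]
side disc_axis 0.44 [235. 217.] [519.  64.  64.]
side peg_top 0.83 [250. 174.] [577. -41. 104.]
side slot_mouth 0.89 [287. 183.] [ 519. -116.   64.]
side tab_top 0.81 [236. 216.] [488.  89. 104.]
side tab_top 0.73 [231. 206.] [521.  74. 104.]
side bolt_nose 0.79 [258. 202.] [525. -17.  58.]
side isolator 0.55
[... 224 characters left out ...]
86.    0.]
side spray_can 0.8 [149. 341.] [430. 375.   0.]
1.1 [ 0.16600435 -0.60252187  0.23129888] [ 9.90983029e-01  1.33987446e-01  1.48661492e-06 -5.49290736e-06] 1.0001520124210035
[[ 0.964  0.266  0.   ]
 [ 0.266 -0.964  0.   ]
 [ 0.    -0.    -1.   ]] {'fov_y': 65.11443799144052, 'cx': 256.4798839623032, 'cy': 188.51842362672605, 'tool_from_camera': array([[ 7.48606401e-04, -9.62927957e-01, -2.69757648e-01,
         6.70999453e-02],
       [ 9.99999719e-01,  7.12232189e-04,  2.32719646e-04,
         8.03111605e-04],
       [-3.19621732e-05, -2.69757746e-01,  9.62928220e-01,
        -1.41339021e-01],
       [ 0.00000000e+00,  0.00000000e+00,  0.00000000e+00,
         1.00000000e+00]])}
```

View pics/top.png

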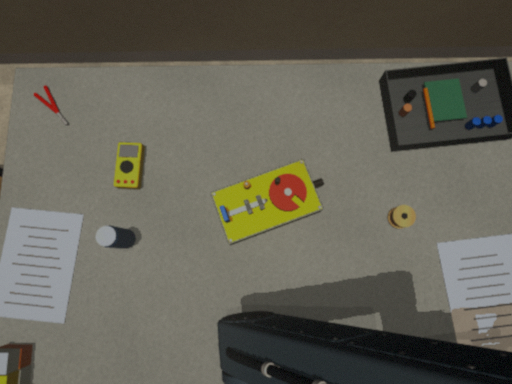

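View pics/side.png

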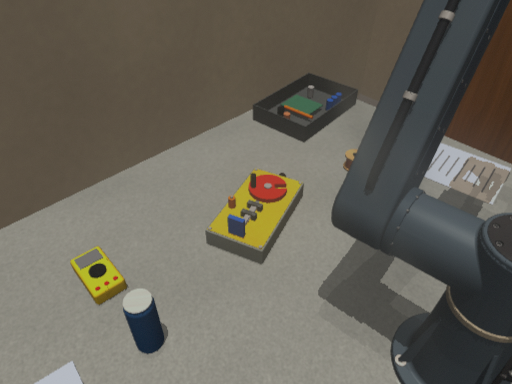

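The scene shows the box near image (268,202) in the top view, with the peg up-left of the disc (277,181), the slot pointing down-right (297,200) and the tab at (225,214). The disc sits at about -0.95 rad, so I'll turn it clockwise to -pi. First I'll move above the box for a close look.

Call:
step_arm(targets="40 -37 0 -8;80 -75 0 -16;125 -117 0 -24;168 -157 0 -32;205 -191 0 -40;240 -223 0 -48;275 -256 0 -56;310 -288 0 -64;345 -321 0 -72;380 -353 0 -80;415 -386 0 -88;450 -419 0 -96", gripper=1)

```text
t: 2.3
tcp_pos: [0.4818, -0.0899, 0.2317]
tool_rot: [0.561, 0.828, 0.0, 0.001]
force: [1.0, -0.6, 0.2]
finger_gap: 0.003
gripper_force: 0.0
```

Call:
step_arm(targets="12 14 0 -8;25 28 0 -16;37 41 0 -24;37 41 0 -31;37 41 0 -31;37 41 0 -31")

```text
t: 2.9
tcp_pos: [0.5055, -0.0424, 0.2314]
tool_rot: [0.323, 0.946, -0.0, 0.0]
force: [0.2, -1.1, -0.5]
finger_gap: -0.002
gripper_force: 0.0
```

```bash
python3 - <<'E'
from h import *
C,im=snap('wrist','w1.png'); s=manip.sense(); print(s['t'],s['tcp_pos'],np.degrees(R.from_quat(s['tool_rot']).as_euler('ZYX')), s['q'])
marks('wrist',C,['disc_axis','peg_top','slot_mouth','tab_top','bolt_nose','isolator','capacitor'])
C,im=snap('top'); marks('top',C,['disc_axis','peg_top','slot_mouth','tab_top'])
E
```

```text
2.95 [ 0.5054516  -0.04259388  0.23137043] [ 1.42254445e+02  5.89957554e-03 -1.79999133e+02] [-3.04655665e-01  3.69719106e-01  1.72373469e+00 -5.75820801e-05
  1.04804753e+00 -1.21663903e+00]
wrist disc_axis 0.83 [257. 217.] [545. -74.  64.]
wrist peg_top 0.56 [300. 232.] [570. -41. 104.]
wrist slot_mouth 0.8 [210. 212.] [ 509. -111.   64.]
wrist tab_top 0.92 [370.  70.] [486.  90. 104.]
wrist bolt_nose 0.83 [286. 171.] [524. -19.  58.]
wrist isolator 0.84 [282. 161.] [524. -18.   0.]
wrist capacitor 0.61 [349. 166.] [563.  39.  50.]
top disc_axis 0.97 [286. 192.] [546. -68.  64.]
top slot_mouth 0.61 [301. 204.] [ 513. -106.   64.]
```

View pics/w1.png

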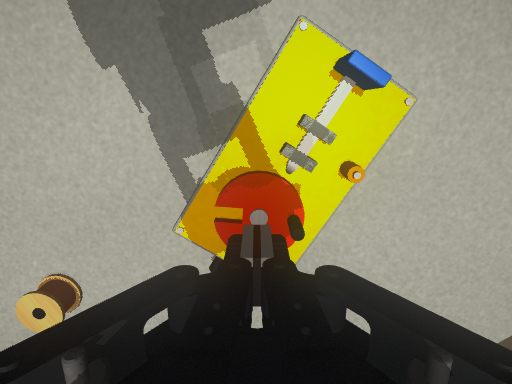

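```bash
cat >> h.py <<'E'
A=np.array([545.,-74.])
def rows(poses,start=None):
    s=manip.sense(); M=R.from_quat(s['tool_rot']).as_matrix(); p0=np.array(s['tcp_pos'])*1000; y0=np.degrees(np.arctan2(M[1,0],M[0,0]))
    if start is not None: p0=np.array(start[:3]); y0=start[3]
    a=np.radians(y0); X=np.array([np.cos(a),np.sin(a),0]);Y=np.array([np.sin(a),-np.cos(a),0])
    out=[]
    for q in poses:
        d=np.array(q[:3])-p0; out.append("%.0f %.0f %.0f %.1f"%(d@X,d@Y,-d[2],-((q[3]-y0+180)%360-180)))
    print(p0.round(1),round(y0,1)); print(';'.join(out))
def peg(phi,off,z,rad=38):
    f=np.radians(phi); p=A+rad*np.array([np.cos(f),np.sin(f)])+off*np.array([-np.sin(f),np.cos(f)])
    return [*p,z,phi+90]
E
python3 - <<'E'
from h import *
rows([peg(50,32,150),peg(50,32,78)])
E
```

```text
[505.5 -42.4 231.3] 142.4
-20 38 81 2.4;-20 38 153 2.4
```

Call:
step_arm(targets="-7 13 20 2.4;-14 26 50 2.4;-20 38 81 2.4;-20 38 110 2.4;-20 38 135 2.4;-20 38 148 2.4;-20 38 153 2.4;-20 38 153 2.4")

```text
t: 4.35
tcp_pos: [0.5446, -0.0245, 0.0782]
tool_rot: [0.342, 0.94, -0.0, -0.0]
force: [-0.2, -0.4, -0.2]
finger_gap: 0.002
gripper_force: 0.0
```

```bash
python3 - <<'E'
from h import *
C,im=snap('wrist','w2.png'); s=manip.sense(); print(s['t'],s['tcp_pos'],s['force'])
rows([peg(p,o,78) for p,o in [(50,25),(50,18),(46,18),(41,18),(36,18),(31,18),(26,18),(21,18),(16,18),(11,18),(6,18),(0,18)]])
E
```

```text
4.4 [ 0.54512316 -0.02462597  0.07891119] [1.03473346 0.27090471 0.69181529]
[545.1 -24.6  78.9] 140.0
-7 0 1 -0.0;-14 0 1 -0.0;-16 1 1 4.0;-20 2 1 9.0;-23 3 1 14.0;-27 4 1 19.0;-31 4 1 24.0;-34 4 1 29.0;-38 4 1 34.0;-42 3 1 39.0;-45 2 1 44.0;-49 0 1 50.0
```

View pics/w2.png

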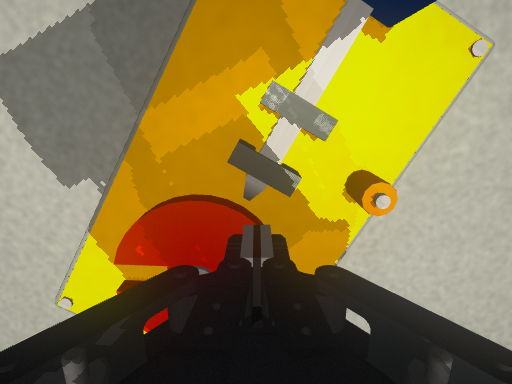

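The wrist picture shows the finger tips at (257,240) over the disc's edge. The capacitor at (380,198) is well clear, and the bolt nose is at (250,190). Next I'll push round.

Call:
step_arm(targets="-7 0 1 0;-14 0 1 0;-16 1 1 4;-20 2 1 9;-23 3 1 14;-27 4 1 19;-31 4 1 24;-34 4 1 29;-38 4 1 34;-42 3 1 39;-45 2 1 44;-49 0 1 50")

```text
t: 5.6
tcp_pos: [0.5825, -0.0559, 0.078]
tool_rot: [0.709, 0.706, 0.0, -0.0]
force: [-0.6, 2.3, -1.1]
finger_gap: 0.002
gripper_force: 0.9
```

```bash
python3 - <<'E'
from h import *
s=manip.sense(); print(s['t'],s['tcp_pos'],s['force'])
C,im=snap('wrist','w3.png'); marks('wrist',C,['disc_axis','slot_mouth','peg_top','tab_top','bolt_nose'])
C,im=snap('top'); marks('top',C,['disc_axis','slot_mouth','peg_top'])
C,im=snap('side'); marks('side',C,['disc_axis','slot_mouth','peg_top','tab_top'])
rows([peg(p,18,78) for p in range(-6,-56,-5)],peg(0,18,78))
E
```

```text
5.6 [ 0.58250184 -0.0559469   0.07802392] [-0.55096105  2.31352996 -1.1482009 ]
wrist disc_axis 0.85 [195. 256.] [546. -72.  64.]
wrist peg_top 0.64 [263. 301.] [585. -73. 104.]
wrist bolt_nose 0.73 [155. 157.] [527. -16.  58.]
side disc_axis 0.59 [268. 189.] [536. -66.  64.]
side slot_mouth 0.72 [280. 197.] [495. -65.  64.]
side peg_top 0.96 [256. 166.] [589. -73. 104.]
side peg_top 0.3 [265. 188.] [511. -27. 104.]
side tab_top 0.86 [235. 217.] [488.  91. 104.]
[583. -56.  78.] 90
-4 2 -0 6.0;-8 3 -0 11.0;-11 3 -0 16.0;-15 4 -0 21.0;-18 4 -0 26.0;-22 4 -0 31.0;-26 3 -0 36.0;-29 2 -0 41.0;-33 1 -0 46.0;-36 -0 -0 51.0
```

View pics/w3.png

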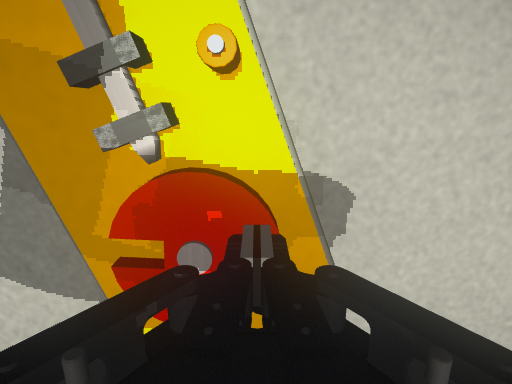

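The slot now points left at (140,252), opposite the finger, with the peg at about 0° world as planned. I'll continue.

Call:
step_arm(targets="-4 2 0 6;-8 3 0 11;-11 3 0 16;-15 4 0 21;-18 4 0 26;-22 4 0 31;-26 3 0 36;-29 2 0 41;-33 1 0 46;-36 0 0 51")

```text
t: 7.35
tcp_pos: [0.5818, -0.0914, 0.0771]
tool_rot: [0.943, 0.332, -0.0, -0.001]
force: [1.6, 1.8, -0.5]
finger_gap: -0.0
gripper_force: 0.8
```

```bash
python3 - <<'E'
from h import *
s=manip.sense(); print(s['t'],s['tcp_pos'],s['force'])
C,im=snap('wrist','w4.png'); marks('wrist',C,['disc_axis','slot_mouth','peg_top','tab_top','bolt_nose'])
C,im=snap('side'); marks('side',C,['disc_axis','slot_mouth','peg_top','tab_top'])
rows([peg(p,18,78) for p in (-55,-59,-63,-66,-68,-69,-70,-70)],peg(-51,18,78))
E
```

```text
7.35 [ 0.5818431  -0.09136423  0.0771196 ] [ 1.55929277  1.75505067 -0.54738083]
wrist disc_axis 0.86 [190. 256.] [546. -73.  64.]
wrist slot_mouth 0.72 [104. 249.] [519. -32.  64.]
wrist slot_mouth 0.67 [130. 190.] [558. -25.  64.]
wrist peg_top 0.76 [260. 304.] [ 569. -104.  104.]
wrist bolt_nose 0.69 [ 98. 217.] [529. -18.  58.]
side disc_axis 0.6 [268. 188.] [538. -66.  64.]
side disc_axis 0.54 [257. 199.] [529. -16.  64.]
side slot_mouth 0.74 [264. 199.] [517. -29.  64.]
side slot_mouth 0.45 [233. 209.] [542.  50.  64.]
side peg_top 0.75 [270. 165.] [ 568. -102.  104.]
side peg_top 0.57 [100. 278.] [544. 388. 104.]
side tab_top 0.86 [238. 217.] [484.  86. 104.]
side tab_top 0.45 [ 99. 280.] [540. 393. 104.]
[582.9 -92.2  78. ] 39
-3 1 -0 4.0;-5 2 -0 8.0;-8 3 -0 12.0;-10 3 -0 15.0;-12 4 -0 17.0;-13 4 -0 18.0;-13 4 -0 19.0;-13 4 -0 19.0
```

View pics/w4.png

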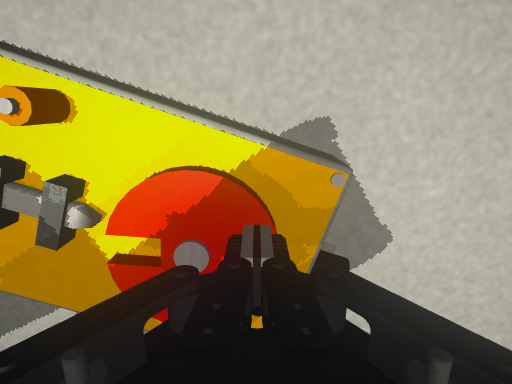

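The slot at (135,250) is approaching the bolt nose (95,217). I'll make the last degrees and then check.

Call:
step_arm(targets="-3 1 0 4;-5 2 0 8;-8 3 0 12;-9 3 0 14;-10 3 0 15;-10 3 0 15")

```text
t: 8.5
tcp_pos: [0.5764, -0.1005, 0.0774]
tool_rot: [0.978, 0.208, 0.0, 0.0]
force: [0.4, 0.9, -0.7]
finger_gap: 0.003
gripper_force: 0.7
```

```bash
python3 - <<'E'
from h import *
s=manip.sense(); print(s['t'],s['tcp_pos'],s['force'])
C,im=snap('wrist','w5.png'); marks('wrist',C,['disc_axis','slot_mouth','peg_top','bolt_nose'])
# rectify at z=64 about A: 3 px/mm
f,cx,cy,T=C; ys,xs=np.mgrid[0:560,0:560]
P=np.stack([A[0]+(xs-280)/4.,A[1]-(ys-360)/4.,np.full(xs.shape,64.)],-1)/1000
c=(P-T[:3,3])@T[:3,:3]; u=f*c[...,0]/c[...,2]+cx; v=f*c[...,1]/c[...,2]+cy
cv2.imwrite('pics/r5.png',cv2.remap(im,u.astype('f4'),v.astype('f4'),1)[:,:,::-1])
E
```

```text
8.5 [ 0.57643732 -0.1004815   0.07735953] [ 0.41660497  0.9224579  -0.73572183]
wrist disc_axis 0.79 [189. 254.] [547. -72.  64.]
wrist slot_mouth 0.81 [100. 250.] [529. -25.  64.]
wrist peg_top 0.81 [257. 302.] [ 561. -108.  104.]
wrist peg_top 0.56 [128. 209.] [580. -43. 104.]
wrist bolt_nose 0.62 [ 91. 242.] [528. -17.  58.]
```

View pics/r5.png

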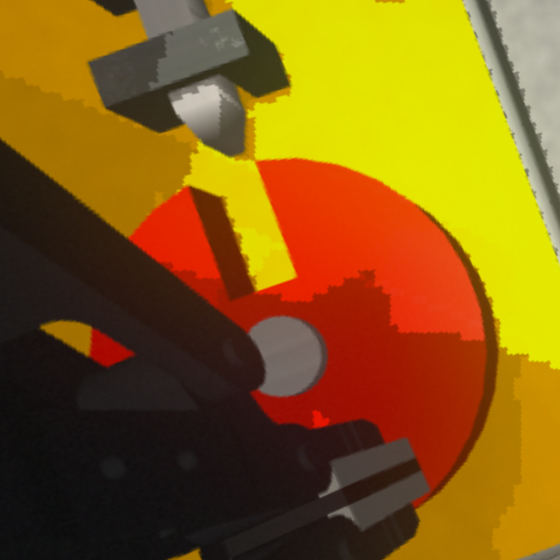

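The rectified view shows the slot edges leaning about 19.8° from vertical, the box edge about 21° and the bolt nose in line. So the disc is aligned within about 1.5°. Next I'll back off, lift and go behind the tab.

```bash
cat >> h.py <<'E'
YB=np.array([np.cos(np.radians(110.2)),np.sin(np.radians(110.2))])
A2=np.array([545.5,-73.])
def tab(y,z,yaw=110.2): return [*(A2+(y+60)*YB),z,yaw]
E
python3 - <<'E'
from h import *
rows([tab(150,150),tab(150,78)])
E
```

```text
[ 576.4 -100.5   77.4] 24.0
-3 -247 -73 -86.2;-3 -247 -1 -86.2
```

Call:
step_arm(targets="10 0 0 0;18 0 0 0;18 0 -20 0;18 0 -50 0;18 0 -72 0;18 0 -72 0")

```text
t: 9.35
tcp_pos: [0.5956, -0.0938, 0.1526]
tool_rot: [0.978, 0.208, 0.003, 0.002]
force: [1.5, 0.1, 0.5]
finger_gap: 0.004
gripper_force: 0.0
```

```bash
python3 - <<'E'
from h import *
s=manip.sense(); print(s['tcp_pos'])
rows([tab(150,150),tab(150,78)])
C,im=snap('side'); marks('side',C,['slot_mouth','tab_top'])
E
```

```text
[ 0.5955611  -0.09384843  0.1526412 ]
[595.6 -93.8 152.6] 24.0
-23 -249 3 -86.2;-23 -249 75 -86.2
side slot_mouth 0.97 [263. 196.] [526. -35.  64.]
side slot_mouth 0.67 [150. 342.] [390. 386.  64.]
side tab_top 0.93 [236. 217.] [486.  89. 104.]
```

Call:
step_arm(targets="-2 -22 0 -8;-4 -45 0 -16;-6 -68 0 -24;-9 -91 0 -32;-11 -114 0 -40;-13 -137 0 -48;-15 -160 0 -56;-17 -183 0 -64;-19 -206 0 -72;-21 -229 0 -80;-23 -244 0 -86;-23 -249 0 -86")

```text
t: 10.7
tcp_pos: [0.4681, 0.126, 0.148]
tool_rot: [0.573, 0.82, -0.001, -0.002]
force: [1.1, -0.5, -0.7]
finger_gap: 0.001
gripper_force: 0.0
```

Call:
step_arm(targets="0 0 0 0;0 0 0 0")

```text
t: 10.9
tcp_pos: [0.4708, 0.1244, 0.1489]
tool_rot: [0.574, 0.819, -0.0, -0.0]
force: [0.4, -0.0, 0.2]
finger_gap: 0.001
gripper_force: 0.0
```

```bash
python3 - <<'E'
from h import *
s=manip.sense(); print(s['tcp_pos'],s['t'],s['force'])
C,im=snap('wrist','w6.png'); m=marks('wrist',C,['tab_top','bolt_nose','disc_axis','slot_mouth','capacitor'])
rows([tab(150,150),tab(150,78),tab(134,78),tab(96,78)])
E
```

```text
[0.47077921 0.12444579 0.14886156] 10.9 [ 0.41858836 -0.04246518  0.23781491]
[470.7 124.4 149.3] 109.9
-1 2 -1 -0.3;-1 2 71 -0.3;-17 2 71 -0.3;-55 2 71 -0.3
```

View pics/w6.png

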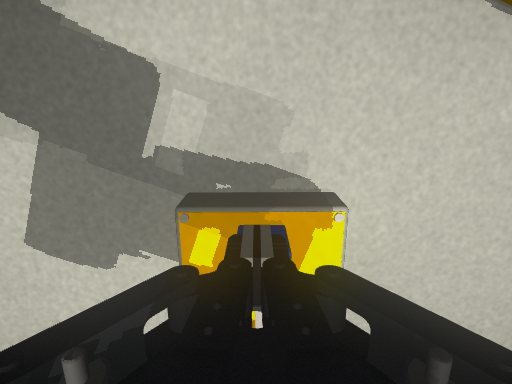

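The box end is level in the picture, spanning x 178–346, with the fingers centred behind the blue tab at (262,235). Next I'll descend and approach.

Call:
step_arm(targets="0 2 20 0;0 2 45 0;0 2 65 0;0 2 71 0;-6 2 71 0;-12 2 71 0;-16 2 71 0;-20 2 71 0;-24 2 71 0;-28 2 71 0;-32 2 71 0;-36 2 71 0")

```text
t: 12.4
tcp_pos: [0.4847, 0.0915, 0.0784]
tool_rot: [0.574, 0.819, 0.0, 0.0]
force: [-0.1, 1.7, 0.4]
finger_gap: 0.002
gripper_force: 0.8
```

Call:
step_arm(targets="-3 0 0 0;-6 0 0 0;-9 0 0 0;-11 0 0 0;-12 0 0 0;-12 0 0 0")

```text
t: 13.0
tcp_pos: [0.4886, 0.0802, 0.0782]
tool_rot: [0.573, 0.819, -0.0, 0.0]
force: [0.7, -0.1, 0.2]
finger_gap: -0.002
gripper_force: 0.0
```

```bash
python3 - <<'E'
from h import *
s=manip.sense(); p=np.array(s['tcp_pos'][:2])*1000; print(s['t'],s['tcp_pos'],s['force'],'box y',(p-A2)@YB-60)
C,im=snap('side'); marks('side',C,['tab_top','bolt_nose'])
E
```

```text
13.0 [0.48862898 0.08016184 0.07824389] [ 0.73134255 -0.07714476  0.18478428] box y 103.37878108615416
side tab_top 0.55 [242. 207.] [501.  59. 104.]
```

Call:
step_arm(targets="-1 0 0 0;-2 0 0 0;-3 0 0 0;-4 0 0 0;-5 0 0 0")

```text
t: 13.65
tcp_pos: [0.4901, 0.0757, 0.0782]
tool_rot: [0.574, 0.819, -0.0, -0.0]
force: [-0.2, 1.1, -0.8]
finger_gap: 0.0
gripper_force: 0.8
```

Call:
step_arm(targets="-1 0 0 0;-2 0 0 0;-2 0 0 0")

```text
t: 13.95
tcp_pos: [0.4909, 0.0737, 0.0782]
tool_rot: [0.574, 0.819, -0.0, -0.0]
force: [-0.5, 1.4, -0.4]
finger_gap: 0.002
gripper_force: 0.5
```

Call:
step_arm(targets="-1 0 0 0;-1 0 0 0")

```text
t: 14.15
tcp_pos: [0.4909, 0.0736, 0.0782]
tool_rot: [0.574, 0.819, 0.0, -0.001]
force: [-1.3, 4.3, -0.5]
finger_gap: 0.002
gripper_force: 2.4
```

Call:
step_arm(targets="-1 0 0 0;-1 0 0 0")

```text
t: 14.35
tcp_pos: [0.4909, 0.0736, 0.0783]
tool_rot: [0.574, 0.819, 0.001, -0.001]
force: [-1.2, 8.9, 0.2]
finger_gap: 0.0
gripper_force: 4.2
```

The bolt stopped hard at box y of about 96, which is the expected home position. I'll back off, rise clear and verify.

Call:
step_arm(targets="5 0 0 0;15 0 0 0;30 0 0 0;50 0 -20 0;70 0 -50 0;90 0 -90 0;90 0 -130 0;90 0 -170 0;90 0 -170 0;90 0 -170 0")

```text
t: 15.35
tcp_pos: [0.4608, 0.1573, 0.2492]
tool_rot: [0.573, 0.819, 0.001, 0.001]
force: [-0.6, -1.2, -0.7]
finger_gap: 0.002
gripper_force: 0.0
```

```bash
python3 - <<'E'
from h import *
s=manip.sense(); print(s['t'],s['tcp_pos'],s['force'])
C,im=snap('side'); marks('side',C,['tab_top','peg_top','disc_axis','capacitor'])
cv2.imwrite('pics/s7.png',cv2.resize(im[140:260,180:340],None,fx=5,fy=5,interpolation=2)[:,:,::-1])
C,im=snap('top'); marks('top',C,['tab_top','capacitor'])
E
```

```text
15.35 [0.4608213  0.1572511  0.24920663] [-0.6297115  -1.17410727 -0.67423534]
side tab_top 0.98 [245. 207.] [496.  53. 104.]
side peg_top 0.9 [273. 170.] [549. -96. 104.]
side peg_top 0.6 [ 99. 282.] [536. 395. 104.]
side disc_axis 0.88 [266. 190.] [538. -61.  64.]
side capacitor 0.38 [232. 208.] [559.  38.  50.]
top capacitor 0.62 [244. 189.] [558.  46.  50.]
```

View pics/s7.png

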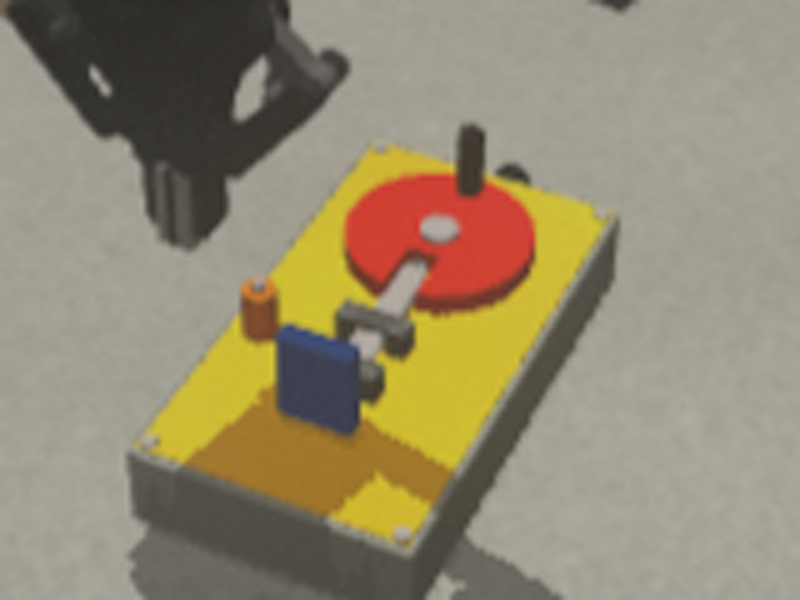

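The bolt lies in the slot up to its inner end (415,265 in the crop). The tab has moved about 37 mm, the capacitor is untouched and the gripper is clear.

```bash
python3 -c "
from station import manip
print(manip.sign_off())"
```

```text
the job is handed in; nothing more can be done
None
```

The slot faces the bolt, the bolt is fully home, the capacitor has not moved, and the arm is clear; I handed the job in at about 15 s and no verdict was returned.

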